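# Hold the flat probe in the test box

### The arm

A 6-joint arm with a two-finger parallel gripper is mounted at the origin on a cart in front of the work surface, level with it; the furniture and walls round the work are solid. World frame = base frame: x ahead of the robot, y to its left, z up, the work surface at z = 0. Lengths are in m, angles in degrees, forces in N, time in s.
With the tool pointing down it reaches from about 0.3 to 0.75 m from the base axis. Payload 8.5 kg.
Tool frame: the origin (TCP) lies at the very end of the fingers, on their centre line; the grasp point (between the pads) lies 19 mm behind it (pinch_z is the distance from the TCP to the grasp point, in m); z points along the fingers, y is the line along which they close (so a half turn about z gives the same grasp; the last joint's range is limited). The gripper opens to 88 mm and grips with 3 to 60 N. Pads are 18 mm wide; open, the fingers measure 123 mm over their backs; the gripper's body (75 mm by 187 mm) begins 45 mm behind the grasp point.
Start: joints at [-83.784, 21.807, 74.336, -0, 83.858, -12.336], TCP at [0.175, -0.521, 0.239] pointing down, gripper open.
Joint ranges: [-178.18, 178.18], [-50.72, 133.34], [12.68, 142.11], [-81.47, 261.47], [9.98, 163.14], [-165.26, 165.26]. Speed limits (degrees/s): [136.94, 136.94, 180, 180, 180, 180].

### API

Orientations are given as [roll, pitch, yaw] about the fixed x, y, z axes, in that order (R = Rz(yaw) Ry(pitch) Rx(roll)).
In Python, from cell import get_state, read_camera, camera_params, sign_off, search_frame, outline_of, mark_of, pinch_z gives the robot as it stands. The module is installed in compiled form; this text tells all that it offers.
- The arm moves only by the tool send_rows, never from a script. Its arguments are lists of equal length, an entry for each row: "jaw": the opening in per cent of the stroke, from 0 (shut) to 100 (fully open); "delta_pos": the shift along the tool's x, y, z in m, a list of three; "twist": the turn, a rotation vector about the tool's x, y, z in degrees, a list of three. A call has exactly 10 rows; each row shifts and turns the commanded pose from where the row before left it, along the tool's axes as they then stand; what a row does not reach is not made up. A row lasts 1/8 s, in which the tool goes at most 62.5 mm and 10.7 degrees, less where a joint would pass 70% of its speed; a pose out of reach is approached as far as the arm can. A call is refused whole if a number of a shift passes 0.0625 or a number of a turn 10.7, either way. A call with a gripper value outside its range is refused whole. The fingers move at their own pace and stop on an object; the grip force is fixed at half the most. Time passes only in rows, so rows that do not move let the fingers close, or fill a call up. It gives the time, the measured TCP pose, the force, the opening and the grip force at its end, in the units of the state.
- get_state(): the state, without advancing time (a new reading comes with each control period).
- read_camera(name): name is "scene" or "top" or "wrist"; returns (picture, depth): 384x512x3 uint8, red, green, blue; 384x512 float32, m along the optical axis (not along the pixel's ray), 0 where there is no reading.
- camera_params(name): a dict with "intrinsics" (3x3 intrinsics, pixels), "k1" (the pictures are not rectified: a ray, as slopes to the right and down, at radius r is drawn at 1 + k1 r^2 times it, then the intrinsics apply), "T" (4x4, takes a point from camera to world coordinates). Camera axes: x right, y up, looking along -z (the intrinsics and any distortion apply to the point x, -y, -z); pixel columns grow to the right and rows downward; lengths in m; the calibration is good to about 2 mm. A picture is of the moment at which its call begins: read the wrist's pose just before it. camera_params takes no time and is no camera call; for the wrist camera it gives the pose at the moment of the call.
- sign_off(): hands the job in; it is judged then, once.
Trained networks look in the newest picture that a camera, given by its name, has taken for a name from the list of things; names that differ only in an ending like _2 or _b are one class to them, and where a whole thing is asked for, a point or a joint stands for the part that bears it (a point fixed in the world has none). Each returns a list of dicts, best first, with "p" (0 to 1); they miss things now and then, are a little off and sometimes report something else, mostly with a low value. They report only what shows in the picture. A call takes as long as a camera call. They do not tell look-alikes from the thing itself.
- search_frame(camera, label): "uv" ([column, row] in pixels, amid what is visible of it).
- outline_of(camera, label): "pixels" (384x512 bool, what is visible of it) and "uv" ([column, row] in pixels, amid what is visible of it).
- mark_of(camera, label): "uv" ([column, row] in pixels: a listed point, or the origin of a listed thing).
The state is a dict: "t": time; "qpos": joint angles; "qvel": joint speeds; "effort": joint torques, N m; "position": TCP position; "ee_rot": TCP orientation; "contact_force": force on the tool from outside, world axes, zero at the start; "moment": the same for the moment, N m; "finger_gap": finger opening in m; "gripper_force": force on a finger pad.
Only numpy, scipy, OpenCV 4.12 (cv2) and the standard library are available. Lean on these libraries where they do the work, as an engineer would, in place of code of your own. Each camera call takes 0.05 s, during which the arm holds its last target. There are 200 camera calls.

### The job

The bush is already loaded in the grey test box on the bench: swing the box's cover fully shut, then take the probe with the flat handle out of its holder, pass its flat tongue straight down through the slot in the shut cover and hold it inside, upright, with its collar about 15 mm above the cover. Finish while still holding the probe like that in the gripper, steady, neither resting nor leaning hard on the cover or box, and with the cover still shut. Leave the round probe, the spare bush and the white knob where they stand.

Things in the scene. Friction and masses are not known exactly. Their poses are not given: they have to be found in the camera images.
- test_box: grey sheet-metal test box, fixed to the bench, outside 160 (x) x 150 (y) x 105 mm high, walls 4 mm, open on top under its cover; origin at the centre of its underside, z up. Its cover is hinged along the top of its +x side; the other end of the cover, at the -x side, is the free end and carries the pad. Inside, fixed below the slot, stands a bush whose top is 45 mm above the bench
- cover_plate (a joint): angle of the aluminium cover, rad: 0 = shut and level on the box, grows as it opens upward; it starts part open (0.5 to 0.9), has a stiff hinge and stays where it is left; pressing the pad down with 2 to 4 N swings it, and it stops against the box at 0
- cover_hinge (a point): point on the hinge axis, middle of the box's top far edge, 105 mm above the bench; axes as the box's: x from the free end to the hinge, y along the hinge axis. In the cover's own axes (origin here, turned with the cover about y, so equal to these when it is shut) the cover is a plate from x = -166 to 0, y = -77 to 77, z = 0 to 8 mm (its upper face is 113 mm above the bench when shut); the slot's centre is at (-70, 0, 8) mm and the pad's at (-146, 0, 10) mm
- cover_slot (a point): centre of the mouth of the slot, in the cover's upper face; moves with the cover. The slot goes straight through the 8 mm plate and is 12 mm wide along x by 44 mm long along y of the cover's axes, with a 3 mm chamfer round the mouth; when the cover is shut the mouth is 113 mm above the bench
- cover_pad (a point): centre of the top of the thin black rubber pad (24 x 60 mm, 2 mm thick) near the free end of the cover, the place to press it shut; moves with the cover, z square to the cover, pointing up when shut
- flat_probe_grip (a point): centre of the flat grey handle of the flat probe: handle 16 mm thick (x) x 36 mm wide (y) x 48 mm high (z). Below the handle come a collar of 22 x 52 x 6 mm (its underside is 30 mm below this point) and then the steel tongue, 10 mm thick (x) x 40 mm wide (y) x 70 mm long; the tongue's tip is 100 mm below this point. The probe weighs about 0.12 kg and starts upright in its holder, its tongue 50 mm deep in a pocket
- flat_probe_tip (a point): centre of the lower end of the flat probe's tongue, 100 mm below the centre of its handle; same axes as the handle
- flat_holder: black block 66 (x) x 80 (y) x 55 mm high, fixed to the bench, with a pocket 13 x 43 mm and 50 mm deep in its top in which the flat probe stands; origin at the centre of its underside; the probe's x and y lie along the block's
- round_probe_grip (a point): centre of the round grey handle (diameter 26, height 48 mm) of the other probe, which has a round rod and stands in a second black block of the same size, 100 to 170 mm to one side (in y) of the first; to be left alone
- white_knob: white tapered plastic knob, 37 mm across, 46 mm high, standing loose on the bench to the right (-y) of the box's front; origin at the centre of its underside; to be left alone
- spare_bush: grey knurled bush, 31 mm across, 30 mm high, standing loose on the bench in front of the box; origin at the centre of its underside; to be left alone
Not all that is in view belongs to the job. Leave any purple look-alike of the part that bears flat_probe_grip alone.

How it is judged:
By the outcome, as a careful person would: the job done as asked, in the order asked, and still so for the second after the job is handed in, while the arm keeps its last pose, push and grip.
It also fails if it takes over 51 s, if anything falls off the work surface, if the arm or the gripper's body presses on something with over 40 N, if the wrist force passes 120 N, or if a joint passes its speed limit or range.

## Working session

There is one attempt and no reset: what is moved stays moved. The work goes in short steps, Python scripts to look and compute and a tool call to move; the robot and the scene stay as the last step left them, time stands still between calls to the robot, and variables do not carry over. Pictures are saved under pics/ and viewed, at most 10 in all, crops included, and the job is handed in when it is done.

Besides the shell and the picture viewer there is one more tool, called after "Request:" by a JSON object that holds its "op" and its "data", one argument or row to a line. send_rows: Moves the arm, as the interface text tells. Its arguments: {"type":"object","properties":{"jaw":{"type":"array","items":{"type":"number"}},"delta_pos":{"type":"array","items":{"type":"array","items":{"type":"number"}}},"twist":{"type":"array","items":{"type":"array","items":{"type":"number"}}}},"required":["jaw","delta_pos","twist"]}

```bash
mkdir -p pics
cat > h.py <<'E'
import numpy as np, cv2
from cell import *
from scipy.spatial.transform import Rotation as R
def w(name,uv,depth=None,z=None,P=None):
    P=P or camera_params(name); K=np.array(P["intrinsics"]); T=np.array(P["T"])
    xy=cv2.undistortPoints(np.array([[uv]],float),K,np.array([P["k1"],0,0,0.]))[0,0]
    d=np.array([xy[0],-xy[1],-1.]); d=T[:3,:3]@d; o=T[:3,3]
    if z is not None: return o+d*(z-o[2])/d[2]
    return o+d*depth
def dep(D,uv,r=2):
    u,v=int(round(uv[0])),int(round(uv[1])); a=D[max(0,v-r):v+r+1,max(0,u-r):u+r+1]; a=a[a>0]
    return float(np.median(a)) if a.size else 0
E
python3 - <<'E'
from h import *
np.set_printoptions(precision=4,suppress=True)
s=get_state(); print(s["t"],s["position"],s["ee_rot"],pinch_z if not callable(pinch_z) else pinch_z())
ims=[]
for c in ["scene","top"]:
    p,D=read_camera(c); np.savez(c+".npz",p=p,D=D); ims.append(p)
    P=camera_params(c); print(c,np.array(P["T"])[:3].tolist(),P["intrinsics"])
    for l in ["flat_probe_grip","flat_probe_tip","round_probe_grip","flat_holder","cover_pad","cover_slot","cover_hinge","test_box","white_knob","spare_bush"]:
        for m in mark_of(c,l)[:3]:
            d=dep(D,m["uv"]); print(c,l,round(m["p"],2),np.round(m["uv"],1),w(c,m["uv"],d) if d else None)
    cv2.imwrite(f"pics/{c}.png",cv2.cvtColor(p,cv2.COLOR_RGB2BGR))
E
```

```text
0.0 [ 0.175  -0.5211  0.2381] [-179.9179   -0.019    18.5525] 0.0187
scene [[-0.5358298684843297, 0.6330351892685747, -0.5587063640122291, -0.3351911479166439], [-0.8442020531281743, -0.4130174405116631, 0.34167160743522396, 0.6542907862069279], [-0.014465321781453207, 0.6547389120717465, 0.7557166873140123, 1.2142931522497418]] [[476.3895   0.     252.3413]
 [  0.     476.3895 189.986 ]
 [  0.       0.       1.    ]]
scene flat_probe_grip 0.66 [238.3 213.6] [0.428  0.2379 0.1074]
scene flat_probe_grip 0.6 [217.6 180.6] [0.5773 0.2233 0.1051]
scene flat_probe_grip 0.54 [156.6 249.4] [0.4392 0.4951 0.1144]
scene flat_probe_tip 0.88 [221.6 202.6] [0.57   0.2205 0.002 ]
scene flat_probe_tip 0.62 [164.2 269.2] [0.4416 0.4897 0.0029]
scene round_probe_grip 0.55 [186.1 222. ] [0.4718 0.3857 0.1244]
scene flat_holder 0.63 [238.2 233.1] [0.402  0.2564 0.0536]
scene cover_pad 0.76 [300.7 147.9] [ 0.4733 -0.015   0.2051]
scene cover_slot 0.68 [280.3 148.7] [0.5535 0.0024 0.1459]
scene cover_hinge 0.77 [272.4 151. ] [0.575  0.018  0.1263]
scene cover_hinge 0.28 [186.  223.9] [0.4708 0.3874 0.11
[... 611 characters left out ...]
be_grip 0.46 [238.7 160.2] [0.5767 0.2224 0.123 ]
top flat_probe_tip 0.72 [246.1 165. ] [0.5675 0.2049 0.1061]
top flat_probe_tip 0.72 [140.9 218.4] [0.4472 0.488  0.0351]
top round_probe_grip 0.56 [178.8 201.1] [0.4796 0.3694 0.1274]
top flat_holder 0.9 [236.6 222.8] [0.4266 0.2332 0.0763]
top cover_pad 0.98 [342.8 191.5] [ 0.4825 -0.0138  0.1982]
top cover_slot 0.7 [333.1 172.3] [ 0.5347 -0.002   0.1543]
top cover_hinge 0.87 [326.1 156.2] [0.5805 0.0076 0.1244]
top cover_hinge 0.66 [341.5 190.8] [ 0.4845 -0.0114  0.1957]
top test_box 0.97 [327.3 190.3] [0.4879 0.0193 0.1856]
top white_knob 0.55 [383.7 248.9] [ 0.3485 -0.146   0.0435]
top spare_bush 0.39 [273.9 250.8] [0.3536 0.1391 0.0008]
```

Run:
```python
from h import *
a=np.load("scene.npz")["p"];b=np.load("top.npz")["p"]
a=cv2.resize(a[120:300,100:360],None,fx=3,fy=3,interpolation=2)[:, :780]
b=cv2.resize(b[130:290,110:410],None,fx=2.6,fy=2.6,interpolation=2)
for n,i in (("s1",a),("t1",b)): cv2.imwrite(f"pics/{n}.png",cv2.cvtColor(i,cv2.COLOR_RGB2BGR))
```

```text
(no output)
```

View pics/s1.png

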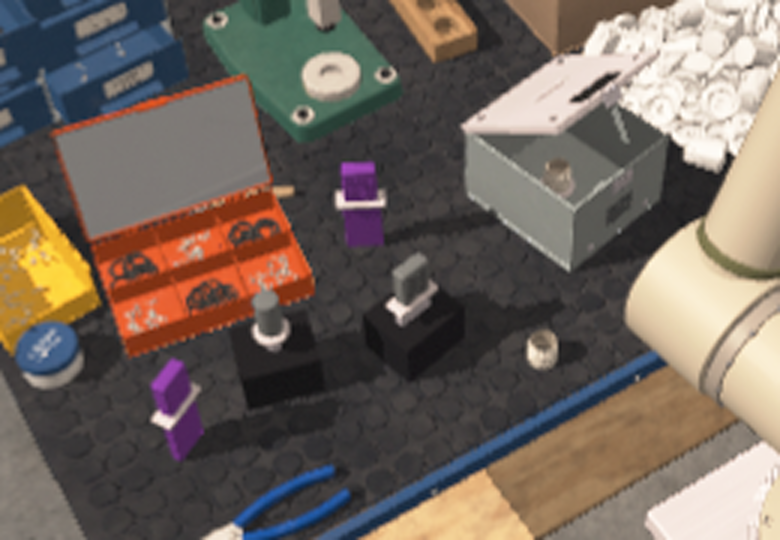

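View pics/t1.png

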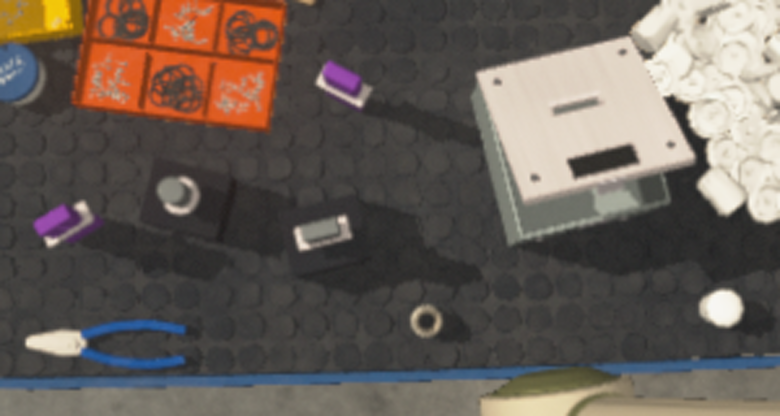

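Left of the box the flat probe (grey handle) stands in its black holder, at top (232,219) and scene (238,213). Things that could be taken for it are the purple ones at top (241,160) and (131,215), and the round probe at (178,204). The cover is part open, with its pad at top (342,191).

Run:
```python
from h import *
np.set_printoptions(precision=4,suppress=True)
def cloud(c,M,D):
    v,u=np.nonzero(M&(D>0)); P=camera_params(c);K=np.array(P["intrinsics"]);T=np.array(P["T"])
    xy=cv2.undistortPoints(np.c_[u,v].astype(float)[:,None],K,np.array([P["k1"],0,0,0.]))[:,0]
    d=D[v,u][:,None]; return (np.c_[xy[:,0],-xy[:,1],-np.ones(len(u))]*d)@T[:3,:3].T+T[:3,3]
for c in ["top","scene"]:
    D=np.load(c+".npz")["D"]; X=cloud(c,np.ones(D.shape,bool),D)
    q=X[(abs(X[:,0]-.43)<.05)&(abs(X[:,1]-.24)<.05)]
    t=q[(q[:,2]>.115)]; print(c,"handle",len(t),np.median(t[:,2]),cv2.minAreaRect((t[:,:2]*1000).astype(np.float32)))
    t=q[(q[:,2]>.07)&(q[:,2]<.09)]; print(c,"collar",len(t),np.median(t[:,2]),cv2.minAreaRect((t[:,:2]*1000).astype(np.float32)))
    t=q[(q[:,2]>.045)&(q[:,2]<.065)]; print(c,"holder",len(t),np.median(t[:,2]),cv2.minAreaRect((t[:,:2]*1000).astype(np.float32)))
    read_camera(c)
    for l in ["cover_plate","test_box","cover_pad"]:
        for o in outline_of(c,l)[:1]:
            Y=cloud(c,cv2.erode(o["pixels"].astype(np.uint8),np.ones((2,2)))>0,D)
            if l!="test_box":
                for _ in range(6):
                    m=Y.mean(0); n=np.linalg.svd(Y-m,full_matrices=False)[2][2]; n*=np.sign(n[2]); r=abs((Y-m)@n); Y=Y[r<max(.004,2.5*r.std())]
                yaw=np.degrees(np.arctan2(-n[1],-n[0])); th=np.degrees(np.arccos(n[2]))
                print(c,l,o["p"],len(Y),m,"n",n,"tilt",th,"yaw",yaw)
                ya=np.array([-np.sin(np.radians(yaw)),np.cos(np.radians(yaw)),0]); xa=np.cross(ya,n)
                B=cv2.minAreaRect((np.c_[Y@xa,Y@ya]*1000).astype(np.float32)); 
                cx,cy=np.array(B[0])/1000; print(B, "centre", xa*cx+ya*cy+n*(m@n))
            else:
                Y=Y[abs(Y[:,2]-.105)<.006]; print(c,"rim",len(Y),cv2.minAreaRect((Y[:,:2]*1000).astype(np.float32)))
```

```text
top handle 106 0.12759314035681268 ((434.5784912109375, 240.3456573486328), (16.35440444946289, 35.908912658691406), 12.846963882446289)
top collar 78 0.07969585201513973 ((434.1109619140625, 240.4613494873047), (21.8057861328125, 51.89460754394531), 13.548266410827637)
top holder 610 0.05383864974601138 ((434.41162109375, 240.67218017578125), (65.76031494140625, 79.85261535644531), 12.50967788696289)
top cover_plate 0.81 3186 [ 0.5252 -0.0012  0.1634] n [0.5663 0.1226 0.815 ] tilt 35.4087883597188 yaw -167.7871326772529
((-329.4001159667969, 112.83428955078125), (167.83880615234375, 154.63975524902344), 0.28549322485923767) centre [ 0.53   -0.0007  0.16  ]
top rim 191 ((514.3487548828125, 0.546661376953125), (164.35116577148438, 147.48220825195312), 15.140570640563965)
top cover_pad 0.8 3245 [ 0.5249 -0.0005  0.1635] n [0.5667 0.1228 0.8147] tilt 35.44369002230559 yaw -167.76962726132882
((-329.35430908203125, 112.98670196533203), (155.2164306640625, 168.27774047851562), 89.98409271240234) centre [ 0.5302 -0.0007  0.1598]
scene handle 79 0.12781609422081175 ((434.365234375, 239.6629
[... 272 characters left out ...]
.9792938232422), (70.81886291503906, 83.18682861328125), 13.253398895263672)
scene cover_plate 0.96 782 [0.5203 0.0009 0.1678] n [0.566  0.1214 0.8154] tilt 35.368841187210506 yaw -167.8965740113851
((-325.0746765136719, 114.40882873535156), (160.01075744628906, 169.6019287109375), 89.22332763671875) centre [ 0.5273 -0.0039  0.1636]
scene rim 29 ((427.44305419921875, 239.3282470703125), (6.758733749389648, 33.31357192993164), 4.29887056350708)
scene cover_pad 0.6 759 [0.5198 0.0042 0.1676] n [0.5656 0.1216 0.8156] tilt 35.34851201514577 yaw -167.86795234402186
((-323.0143737792969, 110.07098388671875), (152.69834899902344, 165.09140014648438), 88.50245666503906) centre [0.5247 0.0002 0.1649]
```

```bash
cat >> h.py <<'E'
def plan(pts,yaws,n,roll=180,pos=None,rot=None):
    """waypoints (world TCP), yaw each, rows each -> tool-axis rows"""
    s=get_state(); p=np.array(s["position"] if pos is None else pos); r=R.from_euler("xyz",s["ee_rot"] if rot is None else rot,degrees=True)
    for q,y,k in zip(pts,yaws,n):
        g=R.from_euler("xyz",[180,0,y],degrees=True); tw=(r.inv()*g).as_rotvec()/k; st=(np.array(q)-p)/k
        dp=[]
        for i in range(k):
            dp.append(np.round(r.inv().apply(st),4).tolist()); r=r*R.from_rotvec(tw)
        p=np.array(q); print(k,"tw",np.round(np.degrees(tw),2).tolist()); print(dp)
E
python3 - <<'E'
from h import *
D=np.load("top.npz")["D"];P=camera_params("top")
v,u=np.nonzero(D>0); K=np.array(P["intrinsics"]);T=np.array(P["T"])
xy=cv2.undistortPoints(np.c_[u,v].astype(float)[:,None],K,np.array([P["k1"],0,0,0.]))[:,0]
X=(np.c_[xy[:,0],-xy[:,1],-np.ones(len(u))]*D[v,u][:,None])@T[:3,:3].T+T[:3,3]
for y in np.arange(-.5,.5,.1):
    print(round(y,1),[ (lambda q: round(float(np.percentile(q,99)),3) if len(q)>5 else None)(X[(abs(X[:,0]-x)<.05)&(abs(X[:,1]-y)<.05),2]) for x in np.arange(.1,.9,.1)])
plan([[.36,-.25,.29],[.477,-.012,.245]],[60,102.5],[5,5])
E
```

```text
-0.5 [None, -0.741, 0.004, 0.081, 0.054, 0.078, 0.135, 0.119]
-0.4 [None, -0.74, 0.03, 0.041, 0.058, 0.061, 0.136, 0.118]
-0.3 [None, -0.742, 0.026, 0.044, 0.064, 0.067, 0.138, 0.118]
-0.2 [0.003, -0.741, 0.048, 0.045, 0.044, 0.053, 0.142, 0.119]
-0.1 [0.156, 0.651, 0.656, 0.045, 0.207, 0.155, 0.141, 0.117]
-0.0 [0.205, 0.421, 0.417, 0.106, 0.207, 0.15, 0.005, 0.033]
0.1 [0.178, 0.195, 0.195, 0.105, 0.202, 0.423, 0.427, 0.354]
0.2 [0.002, -0.648, 0.006, 0.129, 0.057, 0.125, 0.01, 0.291]
0.3 [-0.74, -0.741, 0.005, 0.127, 0.057, 0.035, 0.174, 0.004]
0.4 [-0.74, -0.74, 0.015, 0.056, 0.13, 0.035, 0.178, 0.005]
5 tw [-0.0, -0.0, -8.29]
[[0.0523, -0.0397, -0.0103], [0.0575, -0.0317, -0.0103], [0.0615, -0.0231, -0.0103], [0.0642, -0.014, -0.0103], [0.0655, -0.0046, -0.0103]]
5 tw [0.0, 0.0, -8.5]
[[0.0529, -0.0035, 0.009], [0.0529, 0.0043, 0.009], [0.0516, 0.0121, 0.009], [0.0493, 0.0196, 0.009], [0.0459, 0.0267, 0.009]]
```

Run:
```python
from h import *
D=np.load("top.npz")["D"];P=camera_params("top")
v,u=np.nonzero(D>0); K=np.array(P["intrinsics"]);T=np.array(P["T"])
xy=cv2.undistortPoints(np.c_[u,v].astype(float)[:,None],K,np.array([P["k1"],0,0,0.]))[:,0]
X=(np.c_[xy[:,0],-xy[:,1],-np.ones(len(u))]*D[v,u][:,None])@T[:3,:3].T+T[:3,3]
q=X[(X[:,2]>.15)&(X[:,0]>.45)&(X[:,1]<.25)&(X[:,1]>.03)]
for z in (.15,.25,.35): 
    m=q[(q[:,2]>z)&(q[:,2]<z+.1)]; print(z,len(m), m.min(0) if len(m) else 0, m.max(0) if len(m) else 0)
m=q[q[:,2]>.25]; print(m[:,0].min(),m[m[:,0].argmin()], m[m[:,1].argmin()])
plan([[.36,-.25,.29]],[55],[10])
```

```text
0.15 989 [0.45058305 0.03014711 0.15016334] [0.96808625 0.18093832 0.24990394]
0.25 1610 [0.73738473 0.07858689 0.25001286] [0.91066238 0.18081346 0.34992689]
0.35 530 [0.64399189 0.06804469 0.35001036] [0.81536819 0.14657301 0.42935285]
0.6439918910289386 [0.64399189 0.08113872 0.4185428 ] [0.66943138 0.06804469 0.41256878]
10 tw [-0.0, 0.0, -3.64]
[[0.0262, -0.0198, -0.0051], [0.0274, -0.0181, -0.0051], [0.0285, -0.0164, -0.0051], [0.0295, -0.0145, -0.0051], [0.0303, -0.0126, -0.0051], [0.0311, -0.0107, -0.0051], [0.0317, -0.0087, -0.0051], [0.0322, -0.0066, -0.0051], [0.0325, -0.0046, -0.0051], [0.0328, -0.0025, -0.0051]]
```

View pics/scene.png

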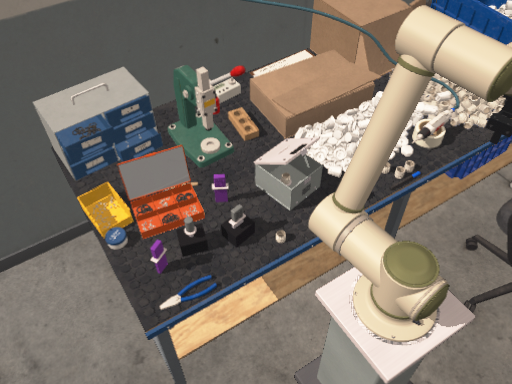

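The scene shows the green press behind the box at (205,110), x > 0.64, so it is clear of the work. I start moving towards the pad.

Request:
{"op": "send_rows", "data": {
  "jaw": [60,40,20,0,0,0,0,0,0,0],
  "delta_pos": [
    [0.0262,-0.0198,-0.0051],
    [0.0274,-0.0181,-0.0051],
    [0.0285,-0.0164,-0.0051],
    [0.0295,-0.0145,-0.0051],
    [0.0303,-0.0126,-0.0051],
    [0.0311,-0.0107,-0.0051],
    [0.0317,-0.0087,-0.0051],
    [0.0322,-0.0066,-0.0051],
    [0.0325,-0.0046,-0.0051],
    [0.0328,-0.0025,-0.0051]
  ],
  "twist": [
    [0,0,-3.64],
    [0,0,-3.64],
    [0,0,-3.64],
    [0,0,-3.64],
    [0,0,-3.64],
    [0,0,-3.64],
    [0,0,-3.64],
    [0,0,-3.64],
    [0,0,-3.64],
    [0,0,-3.64]
  ]
}}

```text
t: 2.75
position: [0.3607, -0.2491, 0.29]
ee_rot: [180.0, 0.0, 55.1]
contact_force: [-0.2, 0.2, 0.9]
finger_gap: 0.0006
gripper_force: 0.0
```

Run:
```python
from h import *
s=get_state(); print(s["t"],s["position"],s["ee_rot"],s["contact_force"],s["finger_gap"])
plan([[.472,-.0135,.225]],[102.5],[10])
```

```text
2.75 [ 0.36072076 -0.24905426  0.29004231] [1.79981261e+02 4.38366049e-03 5.50678073e+01] [-0.17409687  0.2225153   0.93255644] 0.0005593812246694788
10 tw [0.0, 0.0, -4.74]
[[0.0257, -0.0044, 0.0065], [0.026, -0.0022, 0.0065], [0.0261, -0.0001, 0.0065], [0.026, 0.0021, 0.0065], [0.0257, 0.0042, 0.0065], [0.0253, 0.0063, 0.0065], [0.0247, 0.0084, 0.0065], [0.0239, 0.0104, 0.0065], [0.0229, 0.0124, 0.0065], [0.0218, 0.0142, 0.0065]]
```

Request:
{"op": "send_rows", "data": {
  "jaw": [0,0,0,0,0,0,0,0,0,0],
  "delta_pos": [
    [0.0257,-0.0044,0.0065],
    [0.026,-0.0022,0.0065],
    [0.0261,-0.0001,0.0065],
    [0.026,0.0021,0.0065],
    [0.0257,0.0042,0.0065],
    [0.0253,0.0063,0.0065],
    [0.0247,0.0084,0.0065],
    [0.0239,0.0104,0.0065],
    [0.0229,0.0124,0.0065],
    [0.0218,0.0142,0.0065]
  ],
  "twist": [
    [0,0,-4.74],
    [0,0,-4.74],
    [0,0,-4.74],
    [0,0,-4.74],
    [0,0,-4.74],
    [0,0,-4.74],
    [0,0,-4.74],
    [0,0,-4.74],
    [0,0,-4.74],
    [0,0,-4.74]
  ]
}}

```text
t: 4.0
position: [0.4724, -0.0137, 0.2246]
ee_rot: [180.0, 0.0, 102.5]
contact_force: [-0.3, -0.2, -0.5]
finger_gap: 0.0005
gripper_force: 0.0
```

Run:
```python
from h import *
s=get_state(); print(s["t"],s["position"],s["ee_rot"],s["contact_force"])
H=np.array([.5916,.0126,.105]); y=np.radians(12.2)
def pad(th): 
    c,n=-.146*np.cos(th)-.010*np.sin(-th),0
    x=-.146*np.cos(th)+.010*np.sin(th); z=.146*np.sin(th)+.010*np.cos(th)
    return H+[x*np.cos(y),x*np.sin(y),z]
ths=np.radians([35.4,30,25,20,15,10,6,3])
P=[pad(t)+[-.0,0,.0] for t in ths]; print(np.round(P,4))
plan(P,[102.2]*8,[1]*8)
```

```text
4.0 [ 0.47242042 -0.01372614  0.2246254 ] [1.79988743e+02 9.00154498e-03 1.02511085e+02] [-0.29825974 -0.18393819 -0.50113112]
[[ 0.4809 -0.0113  0.1977]
 [ 0.4729 -0.0131  0.1867]
 [ 0.4664 -0.0145  0.1758]
 [ 0.4608 -0.0157  0.1643]
 [ 0.4563 -0.0167  0.1524]
 [ 0.4528 -0.0174  0.1402]
 [ 0.4507 -0.0179  0.1302]
 [ 0.4496 -0.0181  0.1226]]
1 tw [0.01, 0.01, 0.31]
[[0.0005, 0.0088, 0.0269]]
1 tw [-0.0, -0.0, -0.0]
[[-0.0, -0.0082, 0.0111]]
1 tw [-0.0, 0.0, -0.0]
[[0.0, -0.0067, 0.0109]]
1 tw [0.0, 0.0, -0.0]
[[-0.0, -0.0057, 0.0114]]
1 tw [0.0, 0.0, -0.0]
[[-0.0, -0.0047, 0.0119]]
1 tw [0.0, 0.0, -0.0]
[[-0.0, -0.0036, 0.0122]]
1 tw [0.0, 0.0, -0.0]
[[-0.0, -0.0021, 0.01]]
1 tw [0.0, 0.0, -0.0]
[[0.0, -0.0011, 0.0076]]
```

Request:
{"op": "send_rows", "data": {
  "jaw": [0,0,0,0,0,0,0,0,0,0],
  "delta_pos": [
    [0.0005,0.0095,0.0135],
    [0,0.0095,0.0135],
    [0,-0.0082,0.0111],
    [0,-0.0067,0.0109],
    [0,-0.0057,0.0114],
    [0,-0.0047,0.0119],
    [0,-0.0036,0.0122],
    [0,-0.0021,0.01],
    [0,-0.0011,0.0055],
    [0,0,0]
  ],
  "twist": [
    [0,0,0.3],
    [0,0,0],
    [0,0,0],
    [0,0,0],
    [0,0,0],
    [0,0,0],
    [0,0,0],
    [0,0,0],
    [0,0,0],
    [0,0,0]
  ]
}}

```text
t: 5.25
position: [0.4588, -0.0166, 0.1244]
ee_rot: [-179.9, -0.0, 102.0]
contact_force: [-0.0, 0.2, -0.7]
finger_gap: 0.0003
gripper_force: 0.0
```

Request:
{"op": "send_rows", "data": {
  "jaw": [0,0,0,0,0,0,0,0,0,0],
  "delta_pos": [
    [0,0,0.002],
    [0,0,0.002],
    [0,0,0.002],
    [0,0,0.001],
    [0,0,0.001],
    [0,0,0.001],
    [0,0,0.0005],
    [0,0,0.0005],
    [0,0,0],
    [0,0,0]
  ],
  "twist": [
    [0,0,0],
    [0,0,0],
    [0,0,0],
    [0,0,0],
    [0,0,0],
    [0,0,0],
    [0,0,0],
    [0,0,0],
    [0,0,0],
    [0,0,0]
  ]
}}

```text
t: 6.5
position: [0.4592, -0.0167, 0.1153]
ee_rot: [180.0, 0.0, 102.1]
contact_force: [-3.5, 0.5, 8.9]
finger_gap: 0.0008
gripper_force: 4.3
```

Run:
```python
from h import *
c="scene"; p,D=read_camera(c); cv2.imwrite("pics/s2.png",cv2.cvtColor(cv2.resize(p[110:240,200:360],None,fx=4,fy=4,interpolation=2),cv2.COLOR_RGB2BGR))
```

```text
(no output)
```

View pics/s2.png

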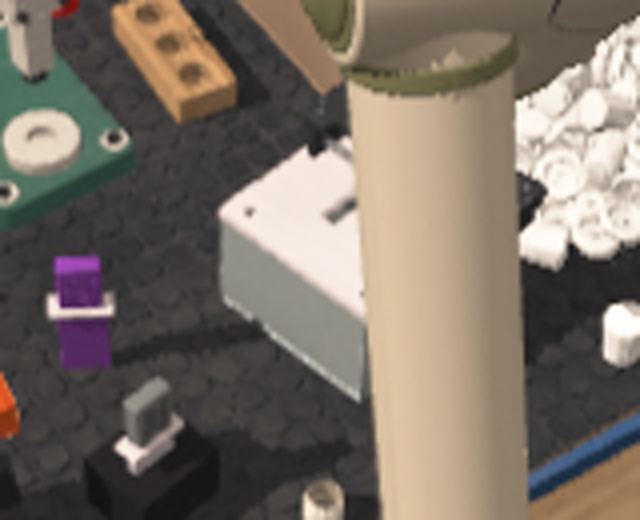

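The cover looks level and shut, with 9 N on the stop; the flat probe is still in its holder at crop (148,410). Now I lift and go over it.

Run:
```python
from h import *
plan([[.459,-.0167,.215],[.4345,.240,.20]],[102.1,102.6],[2,7])
```

```text
2 tw [0.01, 0.01, -0.02]
[[0.0, -0.0, -0.0498], [0.0, -0.0001, -0.0498]]
7 tw [-0.0, 0.0, -0.07]
[[0.0366, 0.0043, 0.0021], [0.0366, 0.0043, 0.0021], [0.0366, 0.0044, 0.0021], [0.0366, 0.0044, 0.0021], [0.0366, 0.0044, 0.0021], [0.0366, 0.0045, 0.0021], [0.0366, 0.0045, 0.0021]]
```

Request:
{"op": "send_rows", "data": {
  "jaw": [0,0,0,20,40,60,60,60,60,60],
  "delta_pos": [
    [0,0,0.0007],
    [0,0,-0.05],
    [0,0,-0.05],
    [0.0366,0.0043,0.0021],
    [0.0366,0.0043,0.0021],
    [0.0366,0.0044,0.0021],
    [0.0366,0.0044,0.0021],
    [0.0366,0.0044,0.0021],
    [0.0366,0.0045,0.0021],
    [0.0366,0.0045,0.0021]
  ],
  "twist": [
    [0,0,0],
    [0,0,0],
    [0,0,0],
    [0,0,-0.07],
    [0,0,-0.07],
    [0,0,-0.07],
    [0,0,-0.07],
    [0,0,-0.07],
    [0,0,-0.07],
    [0,0,-0.07]
  ]
}}

```text
t: 7.8
position: [0.4347, 0.2415, 0.1992]
ee_rot: [180.0, -0.0, 102.5]
contact_force: [0.2, 0.5, -1.1]
finger_gap: 0.0528
gripper_force: 0.0
```

```bash
cat >> h.py <<'E'
def cloud(c,D,M=None,P=None):
    M=np.ones(D.shape,bool) if M is None else M
    v,u=np.nonzero(M&(D>0)); P=P or camera_params(c);K=np.array(P["intrinsics"]);T=np.array(P["T"])
    xy=cv2.undistortPoints(np.c_[u,v].astype(float)[:,None],K,np.array([P["k1"],0,0,0.]))[:,0]
    return (np.c_[xy[:,0],-xy[:,1],-np.ones(len(u))]*D[v,u][:,None])@T[:3,:3].T+T[:3,3]
E
python3 - <<'E'
from h import *
np.set_printoptions(precision=4,suppress=True)
s=get_state(); P=camera_params("wrist"); p,D=read_camera("wrist"); print(s["t"],s["position"],s["ee_rot"],s["finger_gap"],s["contact_force"])
T=np.array(P["T"]); print(T[:3,3])
np.savez("w1.npz",p=p,D=D); X=cloud("wrist",D,P=P)
q=X[(abs(X[:,0]-.4345)<.05)&(abs(X[:,1]-.24)<.06)]
for n,a,b in (("handle",.120,.134),("collar",.076,.086),("holder",.048,.06)):
    t=q[(q[:,2]>a)&(q[:,2]<b)]
    if len(t): print(n,len(t),np.median(t[:,2]),cv2.minAreaRect((t[:,:2]*1000).astype(np.float32)))
print(mark_of("wrist","flat_probe_grip")[:2])
p2,D2=read_camera("top"); X=cloud("top",D2); q=X[(abs(X[:,0]-.515)<.07)&(abs(X[:,1]+.003)<.06)]; q=q[(q[:,2]>.1)&(q[:,2]<.13)]; m=q.mean(0); n=np.linalg.svd(q-m,full_matrices=False)[2][2]; print("cover",len(q),m,n*np.sign(n[2]))
o=np.zeros((384,1024,3),np.uint8); o[:,:512]=p; o[:,512:]=cv2.resize(p2[130:250,260:420],(512,384),interpolation=2)
cv2.imwrite("pics/w1.png",cv2.cvtColor(cv2.resize(o,(800,300)),cv2.COLOR_RGB2BGR))
E
```

```text
7.8 [0.4347 0.2415 0.1992] [179.9743  -0.0072 102.5471] 0.05279479630589412 [ 0.2443  0.4851 -1.0745]
[0.4189 0.3121 0.3455]
handle 1113 0.12890256724900268 ((436.0140380859375, 241.5067596435547), (15.724644660949707, 35.522682189941406), 12.837127685546875)
collar 491 0.08105363809630767 ((436.126708984375, 241.84967041015625), (21.9504451751709, 50.48293685913086), 11.941189765930176)
holder 4515 0.05523846480357375 ((436.3908996582031, 240.71035766601562), (66.16676330566406, 80.72373962402344), 12.455830574035645)
[{'uv': [262.7, 199.4], 'p': 0.86}, {'uv': [426.8, 259.1], 'p': 0.59}]
cover 2610 [ 0.5142 -0.0027  0.1119] [0.0026 0.0014 1.    ]
```

View pics/w1.png

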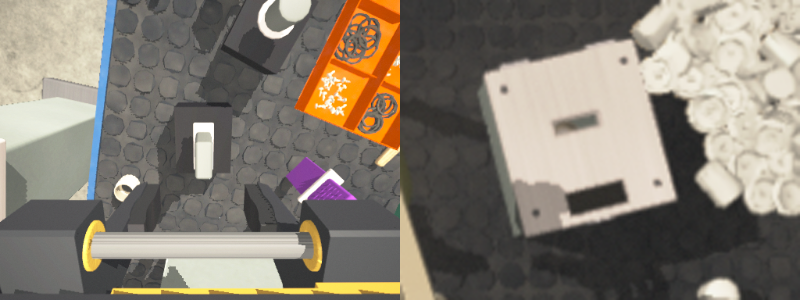

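Left half: wrist view with the flat grey handle at (203,150 in the pasted view), purple look-alike at (318,178), round probe at (290,10). Right half: the cover is shut with its slot clear. Handle yaw is 12.6°, so I descend and grip.

Request:
{"op": "send_rows", "data": {
  "jaw": [60,60,60,60,60,60,60,0,0,0],
  "delta_pos": [
    [0,0.001,0.025],
    [0,0,0.025],
    [0,0,0.025],
    [0,0,0.018],
    [0,0,0.012],
    [0,0,0.006],
    [0,0,0],
    [0,0,0],
    [0,0,0],
    [0,0,0]
  ],
  "twist": [
    [0,0,-0.1],
    [0,0,0],
    [0,0,0],
    [0,0,0],
    [0,0,0],
    [0,0,0],
    [0,0,0],
    [0,0,0],
    [0,0,0],
    [0,0,0]
  ]
}}

```text
t: 9.2
position: [0.4359, 0.2405, 0.0886]
ee_rot: [180.0, -0.0, 102.6]
contact_force: [-1.0, 0.8, -0.5]
finger_gap: 0.0249
gripper_force: 0.0
```

Request:
{"op": "send_rows", "data": {
  "jaw": [0,0,0,0,0,0,0,0,0,0],
  "delta_pos": [
    [0,0,0],
    [0,0,0],
    [0,0,0],
    [0,0,0],
    [0,0,-0.005],
    [0,0,-0.01],
    [0,0,-0.02],
    [0,0,-0.03],
    [0,0,-0.04],
    [0,0,-0.03]
  ],
  "twist": [
    [0,0,0],
    [0,0,0],
    [0,0,0],
    [0,0,0],
    [0,0,0],
    [0,0,0],
    [0,0,0],
    [0,0,0],
    [0,0,0],
    [0,0,0]
  ]
}}

```text
t: 10.45
position: [0.4357, 0.2404, 0.2256]
ee_rot: [179.9, -0.0, 102.6]
contact_force: [0.2, 0.1, -1.9]
finger_gap: 0.0158
gripper_force: 30.0
```

Run:
```python
from h import *
np.set_printoptions(precision=4,suppress=True)
s=get_state(); P=camera_params("wrist"); p,D=read_camera("wrist"); print(s["t"],s["position"],s["ee_rot"],s["finger_gap"],s["gripper_force"],s["contact_force"])
tcp=np.array(s["position"]); X=cloud("wrist",D,P=P)
r=R.from_euler("xyz",s["ee_rot"],degrees=True); L=r.inv().apply(X-tcp)*1000  # tool axes, mm
q=L[(abs(L[:,0])<35)&(abs(L[:,1])<20)&(L[:,2]<100)]
h=q[abs(q[:,2]-(-.0))<120]
print("z hist",np.histogram(q[:,2],bins=np.arange(-60,110,5)))
# visible face of tongue/collar: x max side towards camera
print("cam in tool",r.inv().apply(np.array(P["T"])[:3,3]-tcp))
np.savez("w2.npz",p=p,D=D,L=q)
ps,Ds=read_camera("scene"); pt,Dt=read_camera("top")
o=np.zeros((384,1024,3),np.uint8); o[:,:512]=p; o[:,512:]=cv2.resize(ps[150:270,180:340],(512,384),interpolation=2)
cv2.imwrite("pics/w2.png",cv2.cvtColor(cv2.resize(o,(800,300)),cv2.COLOR_RGB2BGR))
np.savez("st2.npz",ps=ps,Ds=Ds,pt=pt,Dt=Dt)
```

```text
10.45 [0.4357 0.2404 0.2256] [179.9157  -0.0036 102.6454] 0.015780580931296383 29.98691658000098 [ 0.2458  0.0762 -1.8884]
z hist (array([ 152,  194,  505, 2158, 1182,  589,  573,  506,  444,  391,  362,
        291,   93, 1059,   38,    0,    0,    0,   27,   34,   39,   31,
         29,   30,   30,   28,   21,   23,   11,    0,    0,    0,    0]), array([-60, -55, -50, -45, -40, -35, -30, -25, -20, -15, -10,  -5,   0,
         5,  10,  15,  20,  25,  30,  35,  40,  45,  50,  55,  60,  65,
        70,  75,  80,  85,  90,  95, 100, 105]))
cam in tool [ 0.0724 -0.     -0.1463]
```

View pics/w2.png

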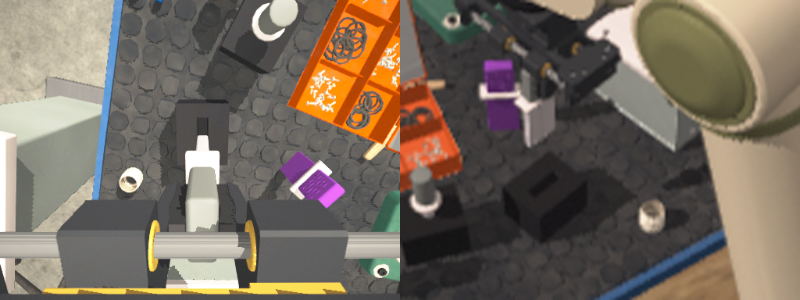

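Run:
```python
from h import *
np.set_printoptions(precision=3,suppress=True)
L=np.load("w2.npz")["L"]
c=L[(L[:,2]>4)&(L[:,2]<10)&(abs(L[:,1])<14)]; print("collar",len(c),np.percentile(c,[1,50,99],axis=0))
t=L[(L[:,2]>25)&(L[:,2]<90)&(abs(L[:,1])<4)]; print("tongue",len(t),np.percentile(t,[1,50,99],axis=0), np.polyfit(t[:,2],t[:,0],1))
tt=L[(L[:,2]>20)&(L[:,2]<90)&(abs(L[:,1])<12)];print("tongue y",np.percentile(tt[:,1],[1,50,99]),np.polyfit(tt[:,2],tt[:,1],1))
f=L[(L[:,2]>-25)&(L[:,2]<3)&(abs(L[:,1])<5)&(L[:,0]>5)]; print("handle face",len(f),np.percentile(f[:,0],[5,50,95]),np.polyfit(f[:,2],f[:,0],1))
h=L[(L[:,2]<-28)&(abs(L[:,1])<12)&(L[:,0]<25)];print("handle top z",np.histogram(h[:,2],bins=np.arange(-60,-25,3)))
k=h[abs(h[:,2]+40.5)<3];print(len(k),np.percentile(k[:,:2],[1,99],axis=0), "x slope", np.polyfit(k[:,0],k[:,2],1))
# top/scene camera collar
z=np.load("st2.npz")
for n,D in (("top","Dt"),("scene","Ds")):
    X=cloud(n,z[D]); g=R.from_euler("xyz",[179.92,0,102.65],degrees=True); M=g.inv().apply(X-[.4357,.2404,.2256])*1000
    for a,b in ((5,11),(20,80)):
        m=M[(abs(M[:,0])<40)&(abs(M[:,1])<16)&(M[:,2]>a)&(M[:,2]<b)]; 
        if len(m)>5: print(n,a,b,len(m),np.percentile(m,[2,98],axis=0).tolist())
plan([[.4357,.2404,.265],[.5232,-.0022,.24]],[102.6,102.2],[3,7])
```

```text
collar 1062 [[  5.886 -10.707   5.824]
 [ 20.752   0.326   7.359]
 [ 26.385  11.014   9.538]]
tongue 251 [[19.835 -3.865 32.416]
 [20.288 -0.196 52.805]
 [20.754  3.925 81.419]] [ 0.    20.279]
tongue y [-4.497  0.411  5.175] [0.001 0.286]
handle face 530 [17.898 18.275 18.661] [ 0.002 18.298]
handle top z (array([   0,    0,    0,    0,  148,  222, 1936,  390,  211,  189,  116]), array([-60, -57, -54, -51, -48, -45, -42, -39, -36, -33, -30, -27]))
2279 [[-16.478 -10.955]
 [ 18.311  10.993]] x slope [  0.021 -40.523]
scene 5 11 18 [[-8.990838322017845, -10.966166854353952, 5.010070156139185], [24.385709465481547, 8.703101712993845, 10.012961367641456]]
scene 20 80 159 [[-19.69402056387358, -6.165481619630571, 22.980142937418265], [18.68148625721119, 4.355167979648481, 77.0758713549345]]
3 tw [0.05, -0.0, 0.02]
[[0.0, -0.0001, -0.0135], [0.0, -0.0001, -0.0135], [0.0, -0.0001, -0.0135]]
7 tw [-0.0, -0.0, 0.06]
[[-0.0365, 0.0046, 0.0036], [-0.0365, 0.0047, 0.0036], [-0.0365, 0.0047, 0.0036], [-0.0365, 0.0047, 0.0036], [-0.0365, 0.0048, 0.0036], [-0.0365, 0.0048, 0.0036], [-0.0365, 0.0049, 0.0036]]
```

Left: the probe is in the grip, upright with its tongue below the collar at (203,150). Right: the holder pocket is empty and the rest is unmoved. I move beside the slot to measure it with the wrist camera.

Run:
```python
from h import *
plan([[.5359,-.0608,.235]],[102.2],[9])
```

```text
9 tw [0.02, -0.0, 0.05]
[[-0.0351, 0.0035, -0.0012], [-0.0351, 0.0035, -0.0012], [-0.0351, 0.0036, -0.0012], [-0.0351, 0.0036, -0.0012], [-0.0351, 0.0036, -0.0012], [-0.0351, 0.0037, -0.0012], [-0.0351, 0.0037, -0.0012], [-0.0351, 0.0037, -0.0012], [-0.0351, 0.0037, -0.0012]]
```

Request:
{"op": "send_rows", "data": {
  "jaw": [0,0,0,0,0,0,0,0,0,0],
  "delta_pos": [
    [-0.0351,0.0035,-0.0012],
    [-0.0351,0.0035,-0.0012],
    [-0.0351,0.0036,-0.0012],
    [-0.0351,0.0036,-0.0012],
    [-0.0351,0.0036,-0.0012],
    [-0.0351,0.0037,-0.0012],
    [-0.0351,0.0037,-0.0012],
    [-0.0351,0.0037,-0.0012],
    [-0.0351,0.0037,-0.0012],
    [0,0,0]
  ],
  "twist": [
    [0,0,0.05],
    [0,0,0.05],
    [0,0,0.05],
    [0,0,0.05],
    [0,0,0.05],
    [0,0,0.05],
    [0,0,0.05],
    [0,0,0.05],
    [0,0,0.05],
    [0,0,0]
  ]
}}

```text
t: 11.85
position: [0.5356, -0.0628, 0.2323]
ee_rot: [-179.9, -0.1, 102.0]
contact_force: [-0.0, 0.2, -2.0]
finger_gap: 0.0157
gripper_force: 30.0
```

```bash
cat > slot.py <<'E'
from h import *
np.set_printoptions(precision=4,suppress=True)
s=get_state(); P=camera_params("wrist"); p,D=read_camera("wrist"); print(s["t"],s["position"],s["ee_rot"],s["finger_gap"],s["gripper_force"])
tcp=np.array(s["position"]); r=R.from_euler("xyz",s["ee_rot"],degrees=True)
np.savez("w3.npz",p=p,D=D,tcp=tcp,rot=s["ee_rot"])
X=cloud("wrist",D,P=P); c=X[(X[:,2]>.105)&(X[:,2]<.118)]; zc=np.median(c[:,2]); print("cover z",zc)
print(cv2.minAreaRect((c[:,:2]*1000).astype(np.float32)))
# slot = pixels inside cover area, deeper than the plate
v,u=np.nonzero(D>0); b=(X[:,2]<zc-.003)&(abs(X[:,0]-.523)<.04)&(abs(X[:,1]+.002)<.04)
M=np.zeros(D.shape,np.uint8); M[v[b],u[b]]=255
n,lab,st,ce=cv2.connectedComponentsWithStats(M)
for i in range(1,n):
    if st[i,4]>60:
        ct=max(cv2.findContours((lab==i).astype(np.uint8),0,1)[0],key=len)[:,0]
        W=np.array([w("wrist",q,z=zc,P=P)[:2] for q in ct])*1000
        print("blob",st[i],cv2.minAreaRect(W.astype(np.float32)))
for m in mark_of("wrist","cover_slot")[:2]: print("slot mark",m["p"],m["uv"],w("wrist",m["uv"],z=.113,P=P))
cv2.imwrite("pics/w3.png",cv2.cvtColor(p,cv2.COLOR_RGB2BGR))
E
python3 slot.py
```

```text
11.85 [ 0.5356 -0.0628  0.2323] [-179.8506   -0.0759  102.0309] 0.015683151123650905 29.98744500655448
cover z 0.11326445311552158
((633.7446899414062, -49.90020751953125), (218.56634521484375, 479.805908203125), 69.06509399414062)
blob [255  80  18  60 900] ((526.2766723632812, -0.8574542999267578), (13.385449409484863, 45.22516632080078), 12.741869926452637)
slot mark 0.56 [260.3, 111.1] [ 0.5239 -0.002   0.113 ]
```

View pics/w3.png

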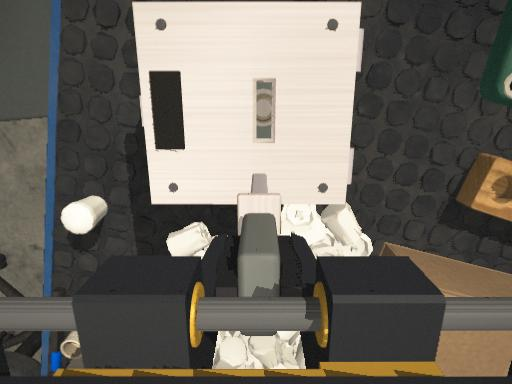

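The wrist view shows the shut cover with the slot at (264,110), the bush under it, and the tongue tip at (260,182). I lower beside the slot so tip and slot are seen at the same height.

Request:
{"op": "send_rows", "data": {
  "jaw": [0,0,0,0,0,0,0,0,0,0],
  "delta_pos": [
    [0,0,0.006],
    [0,0,0.006],
    [0,0,0.006],
    [0,0,0.005],
    [0,0,0.003],
    [0,0,0],
    [0,0,0],
    [0,0,0],
    [0,0,0],
    [0,0,0]
  ],
  "twist": [
    [0,0,-0.1],
    [0,0,-0.1],
    [0,0,-0.1],
    [0,0,0],
    [0,0,0],
    [0,0,0],
    [0,0,0],
    [0,0,0],
    [0,0,0],
    [0,0,0]
  ]
}}

```text
t: 13.2
position: [0.5357, -0.0611, 0.2082]
ee_rot: [180.0, 0.0, 102.5]
contact_force: [0.8, 0.0, -1.4]
finger_gap: 0.0157
gripper_force: 30.0
```

```bash
python3 slot.py
python3 - <<'E'
from h import *
np.set_printoptions(precision=2,suppress=True)
z=np.load("w3.npz"); D=z["D"]; g=R.from_euler("xyz",z["rot"],degrees=True)
X=cloud("wrist",D); L=g.inv().apply(X-z["tcp"])*1000
v,u=np.nonzero(D>0)
for a,b in ((30,45),(45,60),(60,72),(72,86)):
    m=(abs(L[:,0]-20)<4)&(abs(L[:,1])<9)&(L[:,2]>a)&(L[:,2]<b)
    if m.sum()>5: print(a,b,m.sum(),"x",L[m,0].mean(),"y lo/hi",np.percentile(L[m,1],[1,99]),"mid",np.percentile(L[m,1],[1,99]).mean(),"uv",u[m].min(),u[m].max(),v[m].min(),v[m].max())
# slot in tool axes
zc=(.1132-z["tcp"][2]); 
n=(abs(L[:,0]-58)<30)&(abs(L[:,1])<25)&(X[:,2]<.110)
M=np.zeros(D.shape,np.uint8); M[v[n],u[n]]=1
k,lab,st,ce=cv2.connectedComponentsWithStats(M); i=1+st[1:,4].argmax()
ct=max(cv2.findContours((lab==i).astype(np.uint8),0,1)[0],key=len)[:,0]
for h in (.1132,.110):
    W=np.array([w("wrist",q,z=h) for q in ct]); Q=g.inv().apply(W-z["tcp"])*1000
    print(h,"slot tool xy",cv2.minAreaRect(Q[:,:2].astype(np.float32)),st[i])
E
```

```text
13.2 [ 0.5357 -0.0611  0.2082] [179.9946   0.0019 102.4899] 0.015709750931915376 29.987588805852283
cover z 0.11328958295308139
((619.7908935546875, -36.58863830566406), (211.3490753173828, 437.1858215332031), 73.28028869628906)
blob [ 254   81   21   65 1089] ((526.6272583007812, -0.8863716125488281), (14.569921493530273, 44.77128219604492), 12.313248634338379)
slot mark 0.6 [262.8, 115.5] [ 0.526  -0.0022  0.113 ]
30 45 100 x 20.205846043993013 y lo/hi [-4.4   5.18] mid 0.39357029157242573 uv 251 267 186 192
45 60 94 x 20.220119149629213 y lo/hi [-4.6   4.89] mid 0.1431638847451242 uv 251 266 180 187
60 72 59 x 20.24831064617009 y lo/hi [-4.25  5.18] mid 0.46416264665949125 uv 252 266 176 181
72 86 51 x 20.228568176365638 y lo/hi [-4.47  5.  ] mid 0.26624714393932747 uv 252 266 173 177
0.1132 slot tool xy ((62.20307159423828, 4.123456001281738), (41.824981689453125, 14.57374382019043), 0.1763681322336197) [ 254   81   21   61 1002]
0.11 slot tool xy ((62.067665100097656, 4.178525924682617), (42.379783630371094, 14.767061233520508), 0.1763681173324585) [ 254   81   21   61 1002]
```

Request:
{"op": "send_rows", "data": {
  "jaw": [0,0,0,0,0,0,0,0,0,0],
  "delta_pos": [
    [0.015,0.001,0],
    [0.02,0.001,0],
    [0.017,0.001,0],
    [0.0083,0.0008,0],
    [0,0,0],
    [0,0,0.004],
    [0,0,0.004],
    [0,0,0.003],
    [0,0,0.002],
    [0,0,0]
  ],
  "twist": [
    [0,0,0],
    [0,0,0],
    [0,0,0],
    [0,0,0],
    [0,0,0],
    [0,0,0],
    [0,0,0],
    [0,0,0],
    [0,0,0],
    [0,0,0]
  ]
}}

```text
t: 14.55
position: [0.5264, -0.0015, 0.195]
ee_rot: [-180.0, -0.0, 102.5]
contact_force: [0.6, -0.6, -1.1]
finger_gap: 0.0157
gripper_force: 30.0
```

Run:
```python
from h import *
P=camera_params("wrist"); s=get_state(); p,D=read_camera("wrist"); print(s["position"],s["ee_rot"],s["contact_force"],s["moment"])
a=cv2.resize(p[110:250,180:340],None,fx=4,fy=4,interpolation=2)
cv2.imwrite("pics/w4.png",cv2.cvtColor(a,cv2.COLOR_RGB2BGR))
```

```text
[ 0.52636092 -0.0014594   0.19502755] [-1.79988896e+02 -6.30449855e-03  1.02483685e+02] [ 0.61464717 -0.59346046 -1.06489676] [-0.01753907 -0.14504256 -0.00504553]
```

View pics/w4.png

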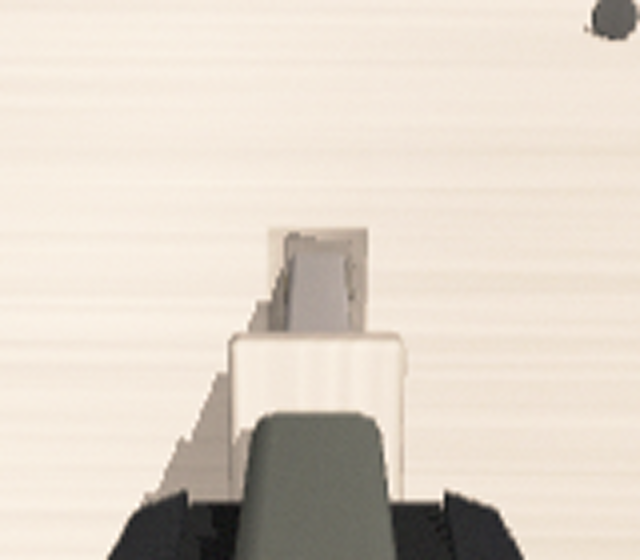

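The tongue tip is in the chamfered mouth: mouth columns are 268–367 and the tongue is about 288–352, so it is centred. I continue down.

Request:
{"op": "send_rows", "data": {
  "jaw": [0,0,0,0,0,0,0,0,0,0],
  "delta_pos": [
    [0,0,0.001],
    [0,0,0.001],
    [0,0,0.001],
    [0,0,0.001],
    [0,0,0.001],
    [0,0,0.001],
    [0,0,0.001],
    [0,0,0.001],
    [0,0,0.001],
    [0,0,0]
  ],
  "twist": [
    [0,0,0],
    [0,0,0],
    [0,0,0],
    [0,0,0],
    [0,0,0],
    [0,0,0],
    [0,0,0],
    [0,0,0],
    [0,0,0],
    [0,0,0]
  ]
}}

```text
t: 15.85
position: [0.5264, -0.0014, 0.1861]
ee_rot: [-180.0, -0.0, 102.5]
contact_force: [-0.5, -0.9, -1.2]
finger_gap: 0.0157
gripper_force: 30.0
```

Request:
{"op": "send_rows", "data": {
  "jaw": [0,0,0,0,0,0,0,0,0,0],
  "delta_pos": [
    [0,0,0.003],
    [0,0,0.004],
    [0,0,0.006],
    [0,0,0.006],
    [0,0,0.006],
    [0,0,0.006],
    [0,0,0.006],
    [0,0,0.005],
    [0,0,0.0025],
    [0,0,0]
  ],
  "twist": [
    [0,0,0],
    [0,0,0],
    [0,0,0],
    [0,0,0],
    [0,0,0],
    [0,0,0],
    [0,0,0],
    [0,0,0],
    [0,0,0],
    [0,0,0]
  ]
}}

```text
t: 17.1
position: [0.5264, -0.0014, 0.1416]
ee_rot: [-180.0, -0.0, 102.5]
contact_force: [-0.4, 0.7, -1.3]
finger_gap: 0.0154
gripper_force: 30.0
```

Run:
```python
from h import *
np.set_printoptions(precision=3,suppress=True)
F=[]
for i in range(4):
    P=camera_params("wrist"); s=get_state(); F.append(np.r_[s["contact_force"],s["moment"]]); p,D=read_camera("wrist")
print(s["t"],s["position"],s["ee_rot"],s["gripper_force"],np.mean(F,0),s["qvel"])
X=cloud("wrist",D,P=P); L=R.from_euler("xyz",s["ee_rot"],degrees=True).inv().apply(X-s["position"])
c=X[(abs(L[:,0]-.023)<.0025)&(abs(L[:,1])<.009)&(X[:,2]>.12)&(X[:,2]<.15)]; print("collar top z",np.median(c[:,2]),len(c))
k=X[(L[:,0]>.04)&(L[:,0]<.07)&(abs(L[:,1])<.03)]; print("cover z",np.median(k[:,2]),np.percentile(k[:,2],[2,98]))
ps,_=read_camera("scene"); o=np.zeros((384,1024,3),np.uint8); o[:,:512]=cv2.resize(p[100:260,150:363],(512,384)); o[:,512:]=cv2.resize(ps[110:240,200:373],(512,384),interpolation=2)
cv2.imwrite("pics/w5.png",cv2.cvtColor(cv2.resize(o,(800,300)),cv2.COLOR_RGB2BGR))
```

```text
17.25 [ 0.526 -0.001  0.142] [179.977   0.011 102.494] 29.9878172228091 [ 0.01   0.358 -1.216 -0.023 -0.113 -0.   ] [ 0.004 -0.097  0.027  0.006  0.003 -0.02 ]
collar top z 0.13454313078403188 349
cover z 0.11324945974641637 [0.112 0.115]
```

View pics/w5.png

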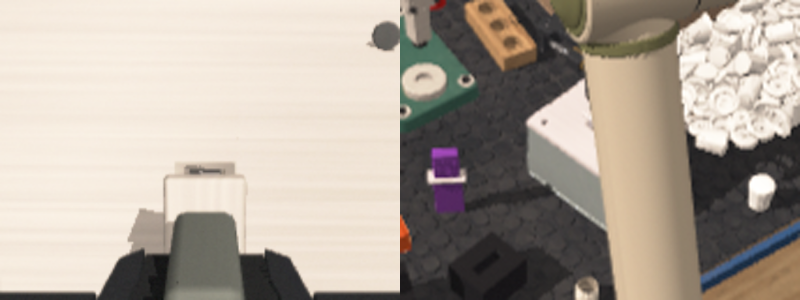

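Left: the collar sits over the slot mouth at (205,168). Right: the cover is level and shut, and the knob and spare bush are in place. The collar is about 15 mm up and the wrist force equals the probe's weight, so I hand in.

```bash
python3 -c "
from cell import *
print(sign_off())"
```

```text
the job is handed in; nothing more can be done
None
```

The job is handed in: the cover is shut, and the flat probe is held upright through the slot with its collar about 15 mm above the cover and no measurable contact force; the verdict was not reported.

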